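# Index the carving table one notch and lock it

## Robot

A 6-joint arm with a two-finger parallel gripper is mounted at the origin on a cart in front of the work surface, level with it; the furniture and walls round the work are solid. World frame = base frame: x ahead of the robot, y to its left, z up, the work surface at z = 0. Lengths are in m, angles in rad, forces in N, time in s.
With the tool pointing down it reaches from about 0.35 to 0.925 m from the base axis. Payload 6.4 kg.
Tool frame: the origin (TCP) lies on the front face of the gripper's body, between the roots of the fingers; the fingertips stand 73 mm ahead of it and the grasp point (between the pads) lies 54 mm ahead of it; z points along the fingers, y is the line along which they close (so a half turn about z gives the same grasp; the last joint's range is limited). The gripper opens to 85 mm and grips with 20 to 120 N. Pads are 22 mm wide; open, the fingers measure 114 mm over their backs; the gripper's body (76 mm by 85 mm) begins 54 mm behind the grasp point. The pads swing forward as they close: fully open they stand 13 mm farther back than shut.
Start: joints at [-1.346, 0.245, 1.558, -0, 1.339, -0.174], TCP at [0.252, -0.599, 0.304] pointing down, gripper open.
Joint ranges: [-3.13, 3.13], [-1.02, 2.26], [0.13, 2.54], [-0.95, 4.09], [0.21, 2.88], [-2.74, 2.74]. Speed limits (rad/s): [2.57, 2.57, 3.14, 3.14, 3.14, 3.14].

## Interface

Orientations are given as a 3x3 rotation matrix whose columns are the frame's x, y, z axes.
In Python, from bench import r gives the robot as it stands. The module is installed in compiled form; this text tells all that it offers.
- The arm moves only by the shell command python3 -m crank 'ROWS' [FORCE]. ROWS is JSON, a list of rows, each a list of 7 numbers: the shift along the tool's x, y, z in mm, then the turn, a rotation vector about the tool's x, y, z in rad, then the opening, from 0 (shut) to 1 (fully open). A call has 1 to 10 rows; each row is the pose to reach, as a shift and turn from the pose commanded when the call began, along the tool's axes at that moment; what a row does not reach only later rows make up. A row lasts 1/10 s, in which the tool goes at most 50 mm and 8.59 degrees, less where a joint would pass 70% of its speed; a pose out of reach is approached as far as the arm can. A call with a gripper value outside its range is refused whole. The fingers move at their own pace and stop on an object; FORCE is the grip in N (left out, the last holds). Time passes only in rows, so rows that repeat a pose let the fingers close. It gives the time, the measured TCP pose, the force, the opening and the grip force at its end, in the units of the state.
- r.read_state(): the state, without advancing time (a new reading comes with each control period).
- r.snapshot(name): name is "scene" or "side" or "wrist"; returns the picture (400x640x3 uint8, blue, green, red); there is no depth.
- r.get_calibration(name): a dict with "mtx" (3x3 intrinsics, pixels), "T" (4x4, takes a point from camera to world coordinates); the wrist camera has in their place "hand_eye" (4x4, takes a point from camera to tool coordinates, whose origin is the TCP and whose axes are the flange's). Camera axes: x right, y up, looking along -z (the intrinsics and any distortion apply to the point x, -y, -z); pixel columns grow to the right and rows downward; lengths in m; the calibration is good to about 2 mm. A picture is of the moment at which its call begins: read the wrist's pose just before it. get_calibration takes no time and is no camera call.
- r.job_done(): hands the job in; it is judged then, once.
The state is a dict: "t": time; "joints": joint angles; "joint_velocities": joint speeds; "joint_efforts": joint torques, N m; "eef_pos": TCP position; "eef_rot": TCP orientation; "force": force on the tool from outside, world axes, zero at the start; "torque": the same for the moment, N m; "opening": finger opening in m; "grip_force": force on a finger pad.
Only numpy, scipy, OpenCV 4.12 (cv2) and the standard library are available. Lean on these libraries where they do the work, as an engineer would, in place of code of your own. Each camera call takes 0.05 s, during which the arm holds its last target. There are 200 camera calls.

## Task

Turn the carving table one notch round towards the engraving handpiece that lies in its rest beside it: pull the table's spring ring up until its pin is clear, swing ring and table to the very next notch on that side, and let go so that the pin springs fully home and locks the table there. Leave the other things on the bench undisturbed.

Things in the scene. Friction and masses are not known exactly. Their poses are not given: they have to be found in the camera images.
- index_base: Fixed base of the indexing table: grey round flange, 228 mm across, with two ears along its x (288 mm over them). Origin: on the turning axis, at bench height; z up. On it a steel index ring (210 mm across, top 26 mm up) with 8 radial notches 45 degrees apart, 10 mm wide, edges bevelled 1 mm, and the steel turntable, 156 mm across; its jaws and wooden workpiece reach 65 mm up.
- turntable (a joint): Turn of the table about the vertical axis through index_base's origin, rad, anticlockwise from above positive. Starts at 0, locked in a notch (play 0.012). At angle a the pull ring stands at (-0.093 cos a, -0.093 sin a) in index_base's frame, so a positive turn takes it to the base's -y side. Neighbouring notches: +0.785, -0.785. Unlocked it needs 0.12 N m to turn and stays where it is left.
- plunger (a joint): Lift of the pull ring and its locking pin (8 mm, round tip), m: 0 = fully home in a notch, 0.018 = upper stop. The pin is clear of the notches above 0.0125, and reads about 0.0125 when it rests on top of the index ring between notches. A spring pulls it down with 7 N at 0 and 13.5 N at the upper stop.
- pull_ring (a point): Centre of the upright steel pull ring on the spring plunger, on the turntable's lug. 47 mm across outside, of 9 mm round bar; its plane is vertical and holds the turning axis; its y axis is square to that plane (the 9 mm direction, to pinch across), z up. It turns with the table. When home its centre is 89.5 mm and its top 113 mm above the bench; the plunger barrel below it reaches 70 mm.
- handpiece_rest: Fixed bench rest: dark steel base 56 x 100 x 12 mm with two steel forks, in which the pencil-shaped engraving handpiece (173 mm long) lies level, up to 48 mm high. It stands to the left or right of the table (+y or -y of index_base), about 195 mm from its axis. Origin: centre of its underside; y along the handpiece.
- dust_brush: Loose wooden dust brush, 179 x 20 x 11 mm, lying on the bench on the other side of the table from the handpiece. Origin: centre of its underside; y along it.
- parts_pot: Loose screw-top parts pot, 43 mm across and 31 mm high, behind the table. Origin: centre of its underside.
- loupe: Loose black loupe, 38 mm across and 30 mm high, behind the table. Origin: centre of its underside.

How it is judged:
On the way:
1. the ring is pulled up so that the pin leaves its notch (lifted more than 9 mm) (value of joint plunger above 0.009 m), for 0.1 s.
At the end, for the whole second after the job is handed in: The table stands one notch (45 degrees, within about 2.5 degrees) from where it started, on the handpiece's side, with the pin fully home (within 2.5 mm) and the table at rest (((y of handpiece_rest in the frame of index_base above 0 m and value of joint turntable between -0.83 and -0.74 rad) or (y of handpiece_rest in the frame of index_base below 0 m and value of joint turntable between 0.74 and 0.83 rad)) and value of joint plunger below 0.0025 m and velocity of joint turntable between -0.05 and 0.05 rad/s); the robot touches nothing.
It fails at once if a bystander (dust brush, parts pot, loupe) is pushed more than 20 mm from its place (distance of any of dust_brush, parts_pot, loupe from where it was at the start of the episode above 0.02 m).
It also fails if it takes over 40 s, if anything falls off the work surface, if the arm or the gripper's body presses on something with over 40 N, if the wrist force passes 120 N, or if a joint passes its speed limit or range.

## Working session

There is one attempt and no reset: what is moved stays moved. The work goes in short steps, Python scripts to look and compute and a shell command to move; the robot and the scene stay as the last step left them, time stands still between calls to the robot, and variables do not carry over. Pictures are saved under pics/ and viewed, at most 10 in all, crops included, and the job is handed in when it is done.

```bash
mkdir -p pics
python3 - <<'E'
from bench import r
import cv2,numpy as np
np.set_printoptions(precision=4,suppress=True)
s=r.read_state();print(s['t'],s['eef_pos'],s['eef_rot'],s['opening'])
for n in("scene","side"):
    cv2.imwrite(f"pics/{n}.png",r.snapshot(n));c=r.get_calibration(n);print(n,c)
print(r.get_calibration("wrist"))
E
```

```text
0.0 [ 0.2523 -0.5986  0.3028] [[ 0.9216  0.3883 -0.0004]
 [ 0.3883 -0.9215  0.0019]
 [ 0.0004 -0.0019 -1.    ]] 0.08529726904290315
scene {'mtx': array([[434.9246,   0.    , 310.286 ],
       [  0.    , 434.9246, 192.5651],
       [  0.    ,   0.    ,   1.    ]]), 'T': array([[-0.7879,  0.4436, -0.4272,  0.1394],
       [-0.6158, -0.5708,  0.5431,  0.7233],
       [-0.0029,  0.691 ,  0.7229,  0.9388],
       [ 0.    ,  0.    ,  0.    ,  1.    ]])}
side {'mtx': array([[505.1908,   0.    , 316.422 ],
       [  0.    , 505.1908, 190.1901],
       [  0.    ,   0.    ,   1.    ]]), 'T': array([[ 0.9634,  0.1807, -0.198 ,  0.409 ],
       [-0.2676,  0.601 , -0.7531, -0.8519],
       [-0.0171,  0.7785,  0.6274,  0.8431],
       [ 0.    ,  0.    ,  0.    ,  1.    ]])}
{'mtx': array([[330.1442,   0.    , 313.0229],
       [  0.    , 330.1442, 198.3573],
       [  0.    ,   0.    ,   1.    ]]), 'hand_eye': array([[ 0.0005,  0.9476,  0.3193,  0.0814],
       [ 1.    , -0.0001, -0.0012, -0.001 ],
       [-0.0011,  0.3193, -0.9476, -0.0704],
       [ 0.    ,  0.    ,  0.    ,  1.    ]])}
```

View pics/scene.png

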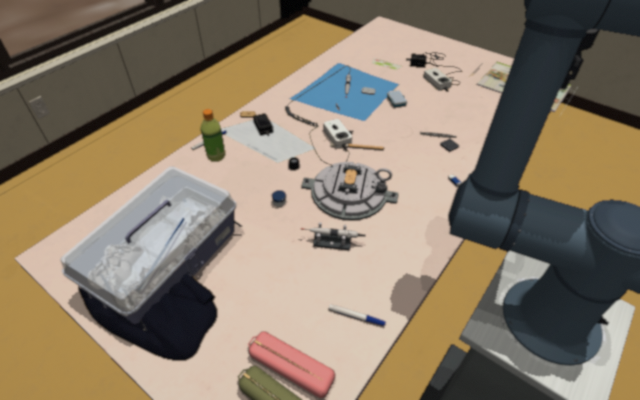

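View pics/side.png

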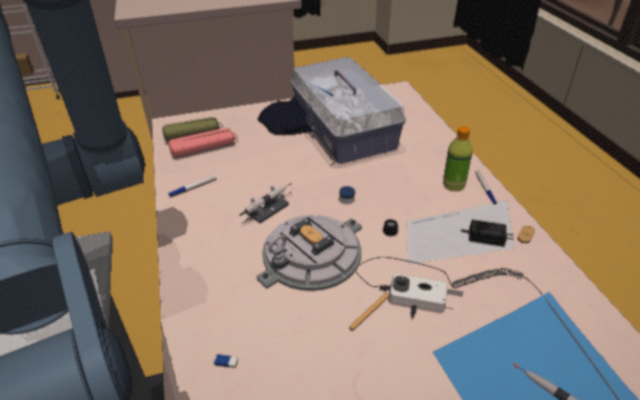

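The scene picture shows the table at about (350,188), with the pull ring at (384,175) on the robot's side. The handpiece rest is at (333,238), which is the +y side, and the brush is on the other side. I'll enlarge both views to measure.

Run:
```python
import cv2,numpy as np
a=cv2.imread("pics/scene.png")[150:260,290:410];b=cv2.imread("pics/side.png")[180:300,235:375]
a=cv2.resize(a,None,fx=5,fy=5,interpolation=2);b=cv2.resize(b,None,fx=5,fy=5,interpolation=2)
cv2.imwrite("pics/a5.png",a);cv2.imwrite("pics/b5.png",b)
```

```text
(no output)
```

View pics/a5.png

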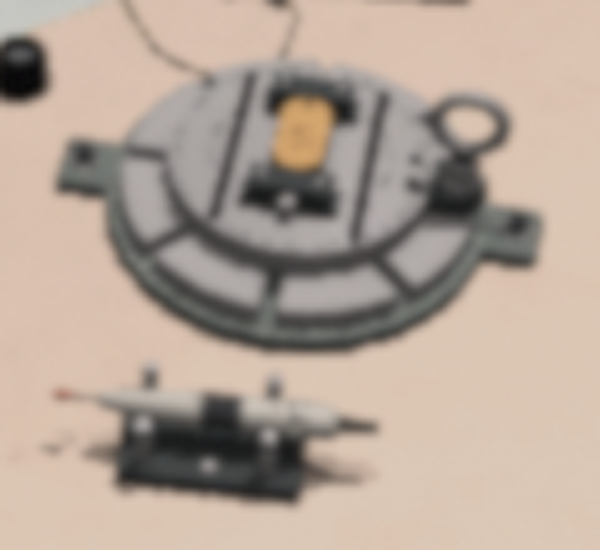

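View pics/b5.png

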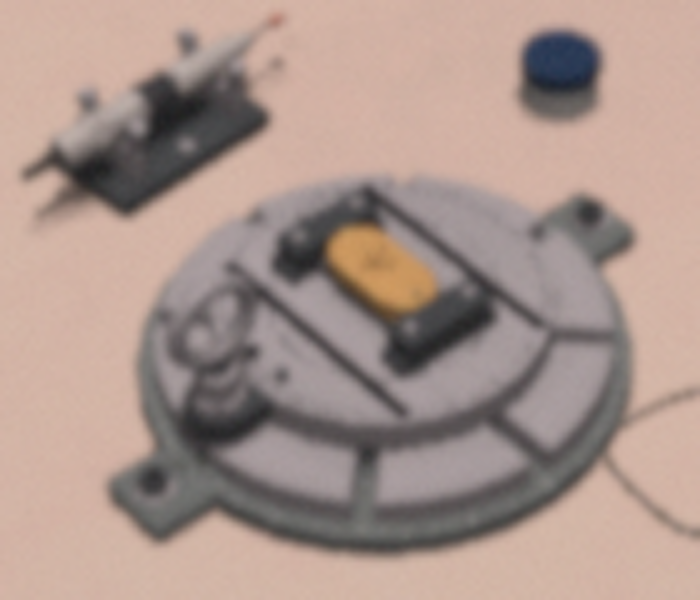

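The ring is at crop px (468,124) in the scene view and (213,328) in the side view. The ear holes are at (84,154) and (517,222) in the scene view, and at (590,211) and (152,481) in the side view. Next I triangulate these.

```bash
cat > h.py <<'E'
import numpy as np
from bench import r
np.set_printoptions(precision=4,suppress=True)
def ray(c,T,uv):
    K=c['mtx'];d=np.array([(uv[0]-K[0,2])/K[0,0],-(uv[1]-K[1,2])/K[1,1],-1.]);d=T[:3,:3]@d
    return T[:3,3],d/np.linalg.norm(d)
def tri(rs):
    A=sum(np.eye(3)-np.outer(d,d) for o,d in rs);b=sum((np.eye(3)-np.outer(d,d))@o for o,d in rs)
    p=np.linalg.solve(A,b);return p,[np.linalg.norm(np.cross(p-o,d)) for o,d in rs]
def onz(o,d,z): return o+d*(z-o[2])/d[2]
E
python3 - <<'E'
from h import *
S=r.get_calibration("scene");D=r.get_calibration("side")
f=lambda u,o:(o[0]+(u[0]+.5)/5-.5,o[1]+(u[1]+.5)/5-.5)
P={}
for n,a,b in [("ring",(468,124),(213,328)),("near",(517,222),(152,481)),("far",(84,154),(590,211)),("rest",(208,466),(188,145))]:
    P[n],e=tri([ray(S,S['T'],f(a,(290,150))),ray(D,D['T'],f(b,(235,180)))]);print(n,P[n],e)
c=(P['near']+P['far'])/2;d=P['far']-P['near'];print(c,np.linalg.norm(d),np.arctan2(d[1],d[0]))
d=c-P['ring'];print(np.hypot(*d[:2]),np.arctan2(d[1],d[0]))
E
```

```text
ring [ 0.5213 -0.0978  0.0875] [np.float64(0.0022766660903758592), np.float64(0.0022766660903759226)]
near [ 0.4869 -0.1119  0.0179] [np.float64(0.0024161401804784553), np.float64(0.002416140180478295)]
far [ 0.7226 -0.0016  0.017 ] [np.float64(0.0016409736986027735), np.float64(0.0016409736986028472)]
rest [ 0.543   0.126  -0.0069] [np.float64(0.005130293986199576), np.float64(0.005130293986199397)]
[ 0.6047 -0.0568  0.0175] 0.26026367290961044 0.43789549642007036
0.09299646977210858 0.4574785034284671
```

```bash
python3 -m crank '[[354,-286,0,0,0,-0.04,1],[354,-286,0,0,0,-0.04,1],[354,-286,0,0,0,-0.04,1],[354,-286,0,0,0,-0.04,1],[354,-286,0,0,0,-0.04,1],[354,-286,0,0,0,-0.04,1],[354,-286,0,0,0,-0.04,1],[354,-286,0,0,0,-0.04,1],[354,-286,0,0,0,-0.04,1],[354,-286,0,0,0,-0.04,1]]' 80
cat > go.py <<'E'
import sys
from h import *
# remaining shift in tool axes (mm) and yaw turn to target TCP x y z yaw(of tool x)
t=np.array(list(map(float,sys.argv[1:4])));s=r.read_state();R=np.array(s['eef_rot']);p=np.array(s['eef_pos'])
print(s['t'],p,R.round(3).tolist(),(R.T@(t-p)*1000).round(1),"rz",-(float(sys.argv[4])-np.arctan2(R[1,0],R[0,0])),s['force'],s['opening'],s['grip_force'],np.array(s['joints']))
E
python3 go.py .521 -.0975 .26 .445
```

```text
t: 1.1
eef_pos: [0.4688, -0.1936, 0.3035]
eef_rot: [[0.903, 0.43, -0.0], [0.43, -0.903, 0.002], [0.001, -0.001, -1.0]]
force: [-0.1, -0.9, 1.1]
opening: 0.0853
grip_force: 0.0
1.1 [ 0.4688 -0.1936  0.3035] [[0.903, 0.43, -0.0], [0.43, -0.903, 0.002], [0.001, -0.001, -1.0]] [ 88.4 -64.3  43.6] rz 8.346653970481288e-06 [-0.1476 -0.8912  1.0655] 0.08534227709015364 0.0 [-0.616  -0.094   1.9176  0.0012  1.319   0.5095]
```

```bash
python3 -m crank '[[87,-69,30,0,0,0,1],[87,-69,30,0,0,0,1],[87,-69,30,0,0,0,1],[87,-69,30,0,0,0,1],[87,-69,30,0,0,0,1]]' 
python3 go.py .521 -.0975 .26 .445
python3 - <<'E'
from h import *
import cv2
s=r.read_state();im=r.snapshot("wrist");cv2.imwrite("pics/w1.png",im)
c=r.get_calibration("wrist");T=np.eye(4);T[:3,:3]=s['eef_rot'];T[:3,3]=s['eef_pos'];T=T@c['hand_eye'];np.save("T1.npy",T)
E
```

```text
t: 1.6
eef_pos: [0.5169, -0.0994, 0.2739]
eef_rot: [[0.905, 0.425, -0.0], [0.425, -0.905, -0.001], [-0.001, 0.0, -1.0]]
force: [-0.1, -0.2, -0.2]
opening: 0.0852
grip_force: 0.0
1.6 [ 0.5169 -0.0994  0.2739] [[0.905, 0.425, -0.0], [0.425, -0.905, -0.001], [-0.001, 0.0, -1.0]] [ 4.6 -0.  13.9] rz -0.006519782911537431 [-0.1081 -0.1939 -0.1688] 0.08519912735299152 0.0 [-0.4054 -0.0161  1.8991 -0.0007  1.2587  0.7271]
```

View pics/w1.png

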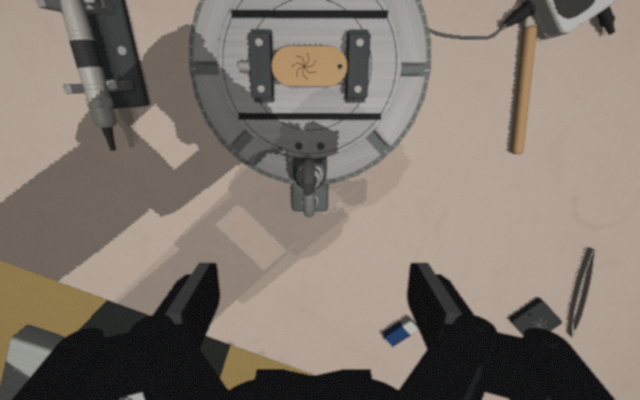

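The wrist view shows the table centre at (311,67) and the ring edge-on around (308,187). The table slots are level, so the yaw is good. The handpiece is on the left (+y).

Run:
```python
from h import *
c=r.get_calibration("wrist");T=np.load("T1.npy")
for n,uv,z in [("ringtop",(308.5,172),.113),("ring",(308.5,187),.0895),("ctr",(311,66),.06),("nl",(203,69),.026),("nr",(416,69),.026),("s1",(240,116),.036),("s2",(381,119),.036)]:
    print(n,onz(*ray(c,T,uv),z),(T[:3,:3],) and "")
a=onz(*ray(c,T,(203,69)),.026);b=onz(*ray(c,T,(416,69.5)),.026);m=(a+b)/2;d=a-b;y=np.arctan2(d[1],d[0])-np.pi/2
print(m,np.linalg.norm(d),y, m[:2]-.093*np.array([np.cos(y),np.sin(y)]))
im=__import__('cv2').imread("pics/w1.png");cv=__import__('cv2');cv.imwrite("pics/w1c.png",cv.resize(im[110:230,240:380],None,fx=5,fy=5,interpolation=2))
```

```text
ringtop [ 0.5364 -0.086   0.113 ] 
ring [ 0.5197 -0.0934  0.0895] 
ctr [ 0.604  -0.0561  0.06  ] 
nl [0.5622 0.0316 0.026 ] 
nr [ 0.6435 -0.1417  0.026 ] 
s1 [ 0.5395 -0.0149  0.036 ] 
s2 [ 0.5916 -0.1322  0.036 ] 
[ 0.6027 -0.0552  0.026 ] 0.19144346299893814 0.4368208102056026 [ 0.5184 -0.0945]
```

View pics/w1c.png

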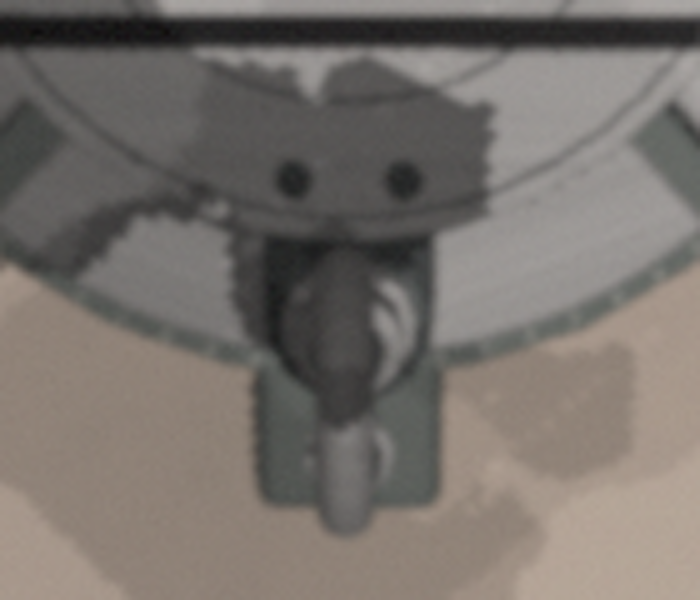

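```bash
python3 -m crank '[[4,-3,45,0,0,0,1],[4,-3,99,0,0,0,1],[4,-3,99,0,0,0,1],[4,-3,99,0,0,0,1],[4,-3,99,0,0,0,1]]' 
python3 go.py .519 -.0945 .151 .437
```

```text
t: 2.15
eef_pos: [0.5208, -0.0955, 0.1778]
eef_rot: [[0.906, 0.424, 0.004], [0.424, -0.906, -0.002], [0.003, 0.004, -1.0]]
force: [-0.1, -0.7, 0.8]
opening: 0.0851
grip_force: 0.0
2.15 [ 0.5208 -0.0955  0.1778] [[0.906, 0.424, 0.004], [0.424, -0.906, -0.002], [0.003, 0.004, -1.0]] [-1.3 -1.8 26.8] rz 0.0007057425904712922 [-0.133  -0.6967  0.7779] 0.08511089639130578 0.0 [-0.3957  0.1176  1.9537 -0.0001  1.0657  0.7375]
```

```bash
python3 -m crank '[[-1,-2,24,0,0,0,1],[-1,-2,24,0,0,0,1],[-1,-2,24,0,0,0,0.5],[-1,-2,24,0,0,0,0.3],[-1,-2,24,0,0,0,0.2],[-1,-2,24,0,0,0,0],[-1,-2,24,0,0,0,0],[-1,-2,24,0,0,0,0],[-1,-2,24,0,0,0,0],[-1,-2,24,0,0,0,0]]' 80
python3 go.py .519 -.0945 .151 .437
```

```text
t: 3.15
eef_pos: [0.5181, -0.0934, 0.1514]
eef_rot: [[0.905, 0.424, 0.001], [0.424, -0.905, -0.001], [0.001, 0.002, -1.0]]
force: [0.6, -4.9, 2.3]
opening: 0.0069
grip_force: 78.0
3.15 [ 0.5181 -0.0934  0.1514] [[0.905, 0.424, 0.001], [0.424, -0.905, -0.001], [0.001, 0.002, -1.0]] [0.3 1.4 0.4] rz 0.0012837343698664516 [ 0.6184 -4.8849  2.3214] 0.00689686450938428 78.04308850318193 [-0.3937  0.1551  1.969  -0.0007  1.0158  0.7392]
```

```bash
python3 -m crank '[[0,0,-5,0,0,0,0],[0,0,-10,0,0,0,0],[0,0,-15,0,0,0,0],[0,0,-15.5,0,0,0,0],[0,0,-15.5,0,0,0,0],[0,0,-15.5,0,0,0,0]]' 80
python3 go.py .519 -.0945 .1665 .437
```

```text
t: 3.75
eef_pos: [0.5175, -0.0925, 0.1646]
eef_rot: [[0.906, 0.423, 0.001], [0.423, -0.906, 0.001], [0.001, -0.0, -1.0]]
force: [9.0, -3.7, -12.7]
opening: 0.0074
grip_force: 78.3
3.75 [ 0.5175 -0.0925  0.1646] [[0.906, 0.423, 0.001], [0.423, -0.906, 0.001], [0.001, -0.0, -1.0]] [ 0.6  2.4 -1.9] rz 6.846493371820417e-05 [  8.9687  -3.6581 -12.7195] 0.007441610029885303 78.26094377785921 [-0.3933  0.1317  1.9665  0.0015  1.0428  0.7397]
```

```bash
python3 -m crank '[[0,0,-1.5,0,0,0,0],[0.1,-4.6,-1.5,0,0,0.05,0],[1,-13.9,-1.5,0,0,0.15,0],[2.9,-23,-1.5,0,0,0.25,0],[5.6,-31.9,-1.5,0,0,0.35,0],[9.3,-40.5,-1.5,0,0,0.45,0],[13.7,-48.6,-1.5,0,0,0.55,0],[19,-56.3,-1.5,0,0,0.65,0],[24,-62.4,-1.5,0,0,0.735,0],[24,-62.4,-1.5,0,0,0.735,0]]' 80
python3 - <<'E'
from h import *
s=r.read_state();R=np.array(s['eef_rot']);p=np.array(s['eef_pos']);C=np.array([.603,-.0552])
d=C-p[:2];print("yaw",np.arctan2(R[1,0],R[0,0]),"bearing",np.arctan2(d[1],d[0]),np.linalg.norm(d),s['torque'])
E
```

```text
t: 4.75
eef_pos: [0.514, -0.0258, 0.1668]
eef_rot: [[0.956, -0.293, 0.005], [-0.293, -0.956, -0.001], [0.005, -0.001, -1.0]]
force: [11.2, -5.3, -13.3]
opening: 0.0069
grip_force: 77.9
yaw -0.2973044815802194 bearing -0.31879213026609626 0.09377443471465076 [-0.6435 -1.7213 -0.2018]
```

```bash
python3 -m crank '[[0.4,-2.5,0,0,0,0.025,0],[0.6,-4.6,0,0,0,0.05,0],[0.6,-4.6,0,0,0,0.05,0],[0.6,-4.6,4,0,0,0.05,0],[0.6,-4.6,8,0,0,0.05,0],[0.6,-4.6,8,0,0,0.05,0],[0.6,-4.6,8,0,0,0.05,0]]' 80
python3 - <<'E'
from h import *
s=r.read_state();R=np.array(s['eef_rot']);p=np.array(s['eef_pos']);C=np.array([.603,-.0552])
d=C-p[:2];print("yaw",np.arctan2(R[1,0],R[0,0]),"bearing",np.arctan2(d[1],d[0]),np.linalg.norm(d),s['torque'])
E
```

```text
t: 5.45
eef_pos: [0.5154, -0.022, 0.1588]
eef_rot: [[0.941, -0.34, 0.003], [-0.34, -0.941, -0.0], [0.003, -0.001, -1.0]]
force: [9.8, -4.0, -10.7]
opening: 0.0069
grip_force: 78.0
yaw -0.346412851188928 bearing -0.3619924741377518 0.09369343260762611 [-0.5779 -1.4157 -0.1465]
```

The lift is about 7.5 mm and the spring force is still falling smoothly, so the pin has entered the notch. Next I lower it the rest of the way.

```bash
python3 -m crank '[[0,0,4,0,0,0,0],[0,0,8,0,0,0,0],[0,0,8,0,0,0,0],[0,0,8,0,0,0,0]]' 80
python3 - <<'E'
from h import *
s=r.read_state();print(np.array(s['eef_pos']),np.array(s['force']),np.array(s['torque']))
E
```

```text
t: 5.85
eef_pos: [0.5155, -0.022, 0.1515]
eef_rot: [[0.941, -0.34, 0.003], [-0.34, -0.941, -0.0], [0.003, -0.001, -1.0]]
force: [6.5, -3.7, -6.2]
opening: 0.0072
grip_force: 78.7
[ 0.5155 -0.022   0.1515] [ 6.5264 -3.6826 -6.1929] [-0.4256 -1.0419 -0.1164]
```

```bash
python3 -m crank '[[0,0,0,0,0,0,0.1],[0,0,0,0,0,0,0.3],[0,0,0,0,0,0,0.6],[0,0,0,0,0,0,0.8],[0,0,0,0,0,0,0.8],[0,0,-40,0,0,0,0.8],[0,0,-80,0,0,0,0.8],[0,0,-120,0,0,0,0.8],[0,0,-120,0,0,0,0.8],[0,0,-120,0,0,0,0.8]]'
python3 - <<'E'
from h import *
import cv2
im=r.snapshot("wrist")
cv2.imwrite("pics/w2.png",im)
E
```

```text
t: 6.85
eef_pos: [0.515, -0.0218, 0.273]
eef_rot: [[0.941, -0.339, 0.002], [-0.339, -0.941, -0.0], [0.002, -0.0, -1.0]]
force: [-0.4, -0.8, -0.3]
opening: 0.068
grip_force: 0.0
```

View pics/w2.png

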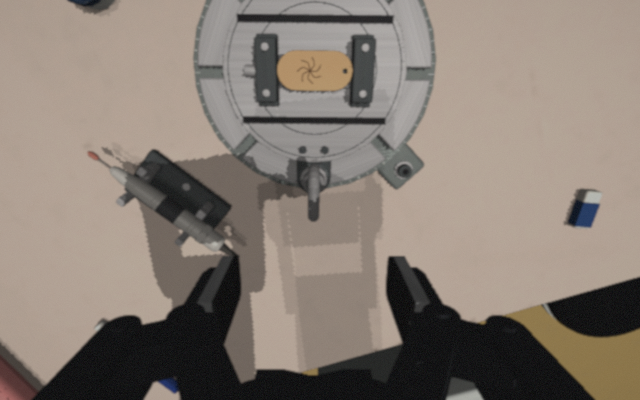

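The wrist view shows the table slots lined up with the notches at (210,72) and (421,73). The ear is now 45° off at (403,168). The ring tip sits 147 px from the table centre (148 px before), so the pin is home, and the arm is clear.

```bash
python3 -c "
from bench import r
print(r.job_done())"
```

```text
the job is handed in; nothing more can be done
None
```

I turned the table one notch (about −0.785 rad) towards the handpiece on its +y side. The pin appears fully home, judging by the ring's height and the wrist picture. The arm is clear and the job is handed in, but no verdict came back.

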